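Shut a duct filter box and hold its panel down

ROBOT

A 6-joint arm with a two-finger parallel gripper is mounted at the origin on the work surface. World frame = base frame: x ahead of the robot, y to its left, z up, the work surface at z = 0. Lengths are in m, angles in rad, forces in N, time in s.
With the tool pointing down it reaches from about 0.375 to 0.9 m from the base axis. Payload 3.1 kg.
Tool frame: the origin (TCP) lies on the centre line of the jaws, within the pads' length; the fingertips stand 17 mm ahead of it and the grasp point (between the pads) lies 2 mm behind it; y points along the fingers, z is the direction in which the jaws open and shut, and the axes are right-handed (so a half turn about y gives the same grasp; the last joint's range is limited). The gripper opens to 85 mm and grips with 20 to 120 N. Pads are 22 mm wide; open, the fingers measure 114 mm over their backs; the gripper's body (76 mm by 85 mm) begins 54 mm behind the grasp point. The pads swing forward as they close: fully open they stand 13 mm farther back than shut.
Start: joints at [1.101, 0.527, 1.433, -0, 1.181, -0.178], TCP at [0.179, 0.599, 0.223] pointing down, gripper open.
Joint ranges: [-3.08, 3.08], [-0.75, 2.2], [0.22, 2.44], [-1.43, 4.57], [0, 2.65], [-2.85, 2.85]. Speed limits (rad/s): [2.79, 2.79, 3.14, 3.14, 3.14, 3.14].

INTERFACE

Orientations are given as a unit quaternion [x, y, z, w].
In Python, from station import manip gives the robot as it stands.
- The arm moves only by the shell command python3 -m handwheel 'ROWS' [FORCE]. ROWS is JSON, one flat list of numbers, 7 for each row, row after row: the shift along the tool's x, y, z in cm, then the turn, a rotation vector about the tool's x, y, z in rad, then the finger opening in cm, from 0 to 8.54. A call has 1 to 10 rows; each row is the pose to reach, as a shift and turn from the pose commanded when the call began, along the tool's axes at that moment; what a row does not reach only later rows make up. A row lasts 1/12 s, in which the tool goes at most 41.7 mm and 7.16 degrees, less where a joint would pass 70% of its speed; a pose out of reach is approached as far as the arm can. A call with a gripper value outside its range is refused whole. The fingers move at their own pace and stop on an object; FORCE is the grip in N (left out, the last holds). Time passes only in rows, so rows that repeat a pose let the fingers close. It gives the time, the measured TCP pose, the force and the opening at its end, in the units of the state.
- manip.sense(): the state, without advancing time (a new reading comes with each control period).
- manip.snapshot(name): name is "side" or "top" or "wrist"; returns a dict with "frame" (384x512x3 uint8, red, green, blue), "depth" (384x512 float32, m along the optical axis (not along the pixel's ray), 0 where there is no reading), "camera_matrix" (3x3 intrinsics, pixels), "rvec" (rotation vector, rad) and "tvec" (3), from world to camera coordinates, as OpenCV has them. Camera axes: x right, y down, z forward; pixel columns grow to the right and rows downward; lengths in m; the calibration is good to about 2 mm. A picture is of the moment at which its call begins.
- manip.sign_off(): hands the job in, once; it reports no verdict.
The state is a dict: "t": time; "q": joint angles; "qd": joint speeds; "tau": joint torques, N m; "tcp_pos": TCP position; "tool_rot": TCP orientation; "force": force on the tool from outside, world axes, zero at the start; "ft_torque": the same for the moment, N m; "finger_gap": opening from 0.0 (shut) to 1.0 (fully open).
Only numpy, scipy, OpenCV 4.12 (cv2) and the standard library are available. Lean on these libraries where they do the work, as an engineer would, in place of code of your own. Each camera call takes 0.05 s, during which the arm holds its last target.

TASK

The filter is back in this duct filter box and its access panel has to go shut so that I can lock it. First turn the wing stud on the rim until its wing lines up with the slot in the panel, then swing the panel down over it and press it fully home against the frame. Springs push it up again, so finish while you are still holding it pressed shut, and leave the other things on the table alone.

Things in the scene. Friction and masses are not known exactly. Their poses are not given: they have to be found in the camera images.
- filter_box: Fixed white sheet-steel duct filter box, 260 mm long (its x, along the duct), 180 wide (its y), open on top; a 125 mm round spigot sticks out 45 mm at each x end. Origin: centre of its underside on the table, z up; rim (frame) 145 mm up. Panel hinged along its +y side, wing stud on the 52 mm wide rim flange of its -y side. The filter inside ends 14 mm below the rim.
- panel (a joint): Opening angle of the panel, rad: 0 shut against the frame, 1.57 upright, 1.95 leaning back at its stop. The hinge has stiff friction (0.3 N m) and stays where it is left. The last 0.055 rad go against two push-off springs: about 10 N near the free edge keeps it shut; let go, it pops up again.
- panel_edge (a point): Middle of the panel's free edge, on its outer face (on top when shut). White plate, 178 mm from hinge line to free edge, 268 mm long along the hinge, 4 mm thick, 0.3 kg, a 10 mm lip turned down round its edges. Panel axes: x along the hinge, -y from hinge to free edge, z out of the outer face.
- panel_slot (a point): Centre of the slot through the panel, on its outer face, 148 mm from the hinge line, midway along the panel. 46 mm long (x, parallel to the hinge), 18 mm wide; the wing passes when lined up within about 0.25 rad, else the panel stops on top of it. With the panel shut the wing stands 18 mm out of it.
- hinge_mid (a point): Middle of the hinge line: 84 mm to +y of the box centre and 149 mm above the table. The panel's underside lies in the hinge line; axes as the box.
- wing_mid (a point): Centre of the steel wing of the quarter-turn stud: a flat upright bar 36 mm long (its x), 8 mm thick (its y), 18 mm high (point half-way up), its lower edge 8 mm and its top 26 mm above the rim; below it a 12 mm neck on a 24 mm bushing 4 mm high. It turns about the vertical through this point, 64 mm to -y of the box centre.
- wing_stud (a joint): Angle of the wing, rad: 0 is lined up with the panel's slot (wing parallel to the hinge), 1.57 is crosswise; it grows clockwise seen from above, so it has to be turned counter-clockwise; stops at -0.03 and 1.6. Friction about 0.05 N m.
- coffee_mid (a point): Bystander: paper coffee cup with black lid, 85 mm diameter, 120 mm high, standing; point half-way up.
- pump_mid (a point): Bystander: pump bottle, 42 mm diameter, 148 mm high, standing; point 70 mm up.
- clear_mid (a point): Bystander: clear bottle with cap, 40 mm diameter, 120 mm high, standing; point half-way up.
- screwdriver_grip (a point): Bystander: screwdriver about 200 mm long and 30 mm thick, lying on the table; point on its handle.
- pin_near (a joint): Black spring push-off pin, 10 mm diameter, on the stud's flange 95 mm to box -x of the stud. Value: m it stands proud of the shut panel's underside; 0.008 at rest (12 mm above the rim), 0 when the panel is shut.
- pin_far (a joint): Black spring push-off pin, 10 mm diameter, on the stud's flange 95 mm to box +x of the stud. Value: m it stands proud of the shut panel's underside; 0.008 at rest (12 mm above the rim), 0 when the panel is shut.

How it is judged:
On the way, in this order (a step that is already met when the one before it is completed fails the run):
1. the wing is lined up with the slot (within 0.2 rad) while the panel is still up (value of joint wing_stud below 0.2 rad and value of joint panel above 0.8 rad), for 0.2 s.
2. the panel is pressed shut against the frame by the robot (value of joint panel below 0.02 rad and value of joint wing_stud below 0.2 rad), for 0.3 s.
At the end, for the whole second after the job is handed in: The wing is lined up with the slot within 0.2 rad and stands through it, and the panel is held against the frame (opening under 0.02 rad, about 3 mm at its free edge) by the robot pressing on it with more than 3 N (all of step 2 and contact force between any of the fingers, the arm and panel above 3 N); the arm keeps its last pose, push and grip.
It fails at once if a bystander is pushed more than 30 mm (distance of any of coffee_mid, pump_mid, clear_mid, screwdriver_grip from where it was at the start of the episode above 0.03 m).
It also fails if it takes over 58 s, if anything falls off the work surface, if the arm or the gripper's body presses on something with over 40 N, if the wrist force passes 120 N, or if a joint passes its speed limit or range.

## Working session

There is one attempt and no reset: what is moved stays moved. The work goes in short steps, Python scripts to look and compute and a shell command to move; the robot and the scene stay as the last step left them, time stands still between calls to the robot, and variables do not carry over. Pictures are saved under pics/ and viewed, and the job is handed in when it is done.

```bash
mkdir -p pics; ls; python3 - <<'E'
from station import manip
import cv2,numpy as np
s=manip.sense();print(s)
for n in("side","top","wrist"):
    d=manip.snapshot(n);cv2.imwrite(f"pics/{n}0.png",d["frame"][:,:,::-1]);np.savez(f"pics/{n}0.npz",**d)
    R=cv2.Rodrigues(d["rvec"])[0];print(n,-R.T@d["tvec"],R[2],d["camera_matrix"].tolist())
E
```

```text
pics
{'t': 0.0, 'q': array([ 1.10149371e+00,  5.28486500e-01,  1.43389344e+00,  8.63809539e-06,
        1.18140867e+00, -1.78511865e-01]), 'qd': array([-3.64278534e-04, -4.44249443e-04,  2.41388227e-03, -7.64526249e-05,
       -7.35159270e-04,  1.38327362e-03]), 'tau': array([ 7.66469766e-04, -4.42358816e+01, -1.78026563e+01, -1.56487649e-04,
        8.10240948e-03, -1.23237271e-06]), 'tcp_pos': array([0.17883384, 0.59810468, 0.22222397]), 'tool_rot': array([ 0.70038041, -0.10269908,  0.10219952, -0.69891018]), 'force': array([-0.52721207, -0.32301362,  0.10263672]), 'ft_torque': array([-0.00902216, -0.02092654,  0.0537409 ]), 'finger_gap': 0.9966288268211457}
side [ 0.39877987 -0.73778976  0.83910085] [ 0.14937719  0.69747055 -0.70087181] [[352.43752037237334, 0.0, 255.12396275684756], [0.0, 352.43752037237334, 187.82850306308427], [0.0, 0.0, 1.0]]
top [0.44241243 0.02470107 1.22421887] [ 0.11576648 -0.00359745 -0.99326994] [[378.3922186303462, 0.0, 253.21220194709363], [0.0, 378.3922186303462, 191.72765410412407], [0.0, 0.0, 1.0]]
wrist [0.09968603 0.6228455  0.37235754] [ 0.30424841 -0.09245604 -0.94809535] [[280.52359740204236, 0.0, 252.96021221878112], [0.0, 280.52359740204236, 187.85031279323945], [0.0, 0.0, 1.0]]
```

View pics/side0.png

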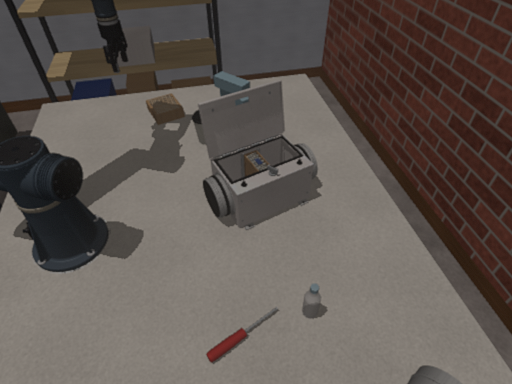

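View pics/top0.png

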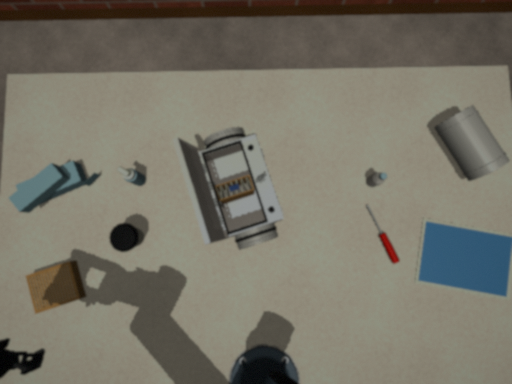

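View pics/wrist0.png

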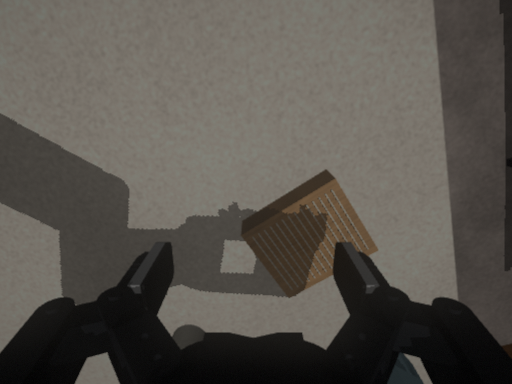

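Side view: box at about (265,185), panel up, wing near (273,170), pins near (243,183) and (299,161). Top view: wing near (262,178), pins near (250,147) and (271,208). Cup, pump, clear bottle and screwdriver are well away from the box. I'll zoom in next.

```bash
python3 - <<'E'
import cv2,numpy as np
a=np.load("pics/top0.npz")["frame"][115:255,165:295,::-1]
b=np.load("pics/side0.npz")["frame"][75:235,190:330,::-1]
a=cv2.resize(a,(560,600),interpolation=cv2.INTER_CUBIC)
cv2.imwrite("pics/topz.png",a)
cv2.imwrite("pics/sidez.png",cv2.resize(b,(525,600),interpolation=cv2.INTER_CUBIC))
E
```

```text
(no output)
```

View pics/topz.png

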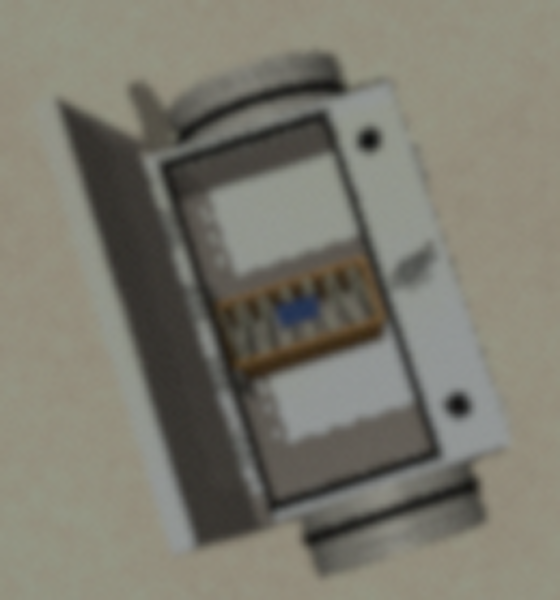

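View pics/sidez.png

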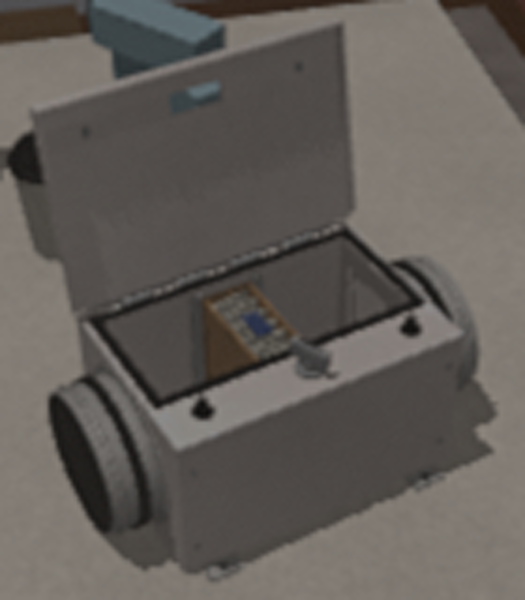

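```bash
cat > h.py <<'E'
import cv2,numpy as np
def cam(d):
    R=cv2.Rodrigues(d["rvec"])[0];t=np.asarray(d["tvec"]).ravel();return d["camera_matrix"],R,t
def ray(d,u,v):
    K,R,t=cam(d);return -R.T@t,R.T@np.linalg.solve(K,[u,v,1.])
def onplane(d,u,v,z):
    c,r=ray(d,u,v);return c+r*(z-c[2])/r[2]
def tri(*obs):
    A=np.zeros((3,3));b=np.zeros(3)
    for d,u,v in obs:
        c,r=ray(d,u,v);r/=np.linalg.norm(r);P=np.eye(3)-np.outer(r,r);A+=P;b+=P@c
    x=np.linalg.solve(A,b)
    return x,[round(1e3*np.linalg.norm((np.eye(3)-np.outer(r/np.linalg.norm(r),r/np.linalg.norm(r)))@(x-c)),1) for c,r in [ray(*o) for o in obs]]
def proj(d,p):
    K,R,t=cam(d);q=K@(R@np.asarray(p)+t);return q[:2]/q[2]
def dark(d,u,v,w=6):
    u=int(round(u));v=int(round(v))
    g=cv2.cvtColor(d["frame"],cv2.COLOR_RGB2GRAY)[v-w:v+w+1,u-w:u+w+1].astype(float)
    W=np.clip(np.median(g)-15-g,0,None)**1;y,x=np.mgrid[v-w:v+w+1,u-w:u+w+1]
    return (W*x).sum()/W.sum(),(W*y).sum()/W.sum()
E
python3 - <<'E'
from h import *
T=np.load("pics/top0.npz");S=np.load("pics/side0.npz")
def tz(x,y):return 165+x*130/560,115+y*140/600
def sz(x,y):return 190+x*140/525,75+y*160/600
P=[]
for a,b in(((370,140),(411,326)),((457,405),(204,408))):
    ta=dark(T,*tz(*a),4);sb=dark(S,*sz(*b),4);print(ta,tz(*a),sb,sz(*b))
    p,e=tri((T,*ta),(S,*sb));print(p,e);P.append(p)
p,e=tri((T,*tz(416,267)),(S,*sz(311,352)));print("wing",p,e)
d=P[0]-P[1];print(np.linalg.norm(d),np.arctan2(d[1],d[0]),(P[0]+P[1])/2)
p1=onplane(T,*tz(400,285),.17);p2=onplane(T,*tz(432,250),.17);w=p2-p1
print("wing ang",np.arctan2(w[1],w[0]),np.linalg.norm(w))
for a,b in(((55,100),(342,25)),((185,548),(35,112))):
    print("panel corner",tri((T,*tz(*a)),(S,*sz(*b))))
E
```

```text
(np.float64(250.22944078947367), np.float64(147.18009868421052)) (250.89285714285714, 147.66666666666666) (np.float64(298.9200879765396), np.float64(161.6818181818182)) (299.6, 161.93333333333334)
[0.69792951 0.02694107 0.15072304] [np.float64(0.4), np.float64(0.4)]
(np.float64(270.87774294670845), np.float64(209.07915360501568)) (271.0892857142857, 209.5) (np.float64(243.3867069486405), np.float64(183.68036253776435)) (244.4, 183.8)
[ 0.51697702 -0.02845722  0.1502403 ] [np.float64(0.0), np.float64(0.0)]
wing [ 0.60772933 -0.00373278  0.16616899] [np.float64(1.4), np.float64(1.4)]
0.18924325392459077 0.29708782970226283 [ 0.60745327 -0.00075807  0.15048167]
wing ang -0.7526974613156916 0.031339586837172986
panel corner (array([0.68315113, 0.20267128, 0.32294051]), [np.float64(1.2), np.float64(1.2)])
panel corner (array([0.42903647, 0.1306038 , 0.32200205]), [np.float64(1.1), np.float64(1.1)])
```

Measured so far: stud at about (0.607, -0.001), box yaw about 0.30 rad, wing angle about 1.05 rad, panel at about 1.72 rad. Next I compute the bystander positions and the tool geometry.

```bash
cat >> h.py <<'E'
from scipy.spatial.transform import Rotation as Ro
def togo(s,pos,down_yaw_z):
    """shift(cm) & rotvec in tool axes; target tool y=down, z along angle down_yaw_z"""
    R=Ro.from_quat(s["tool_rot"]);y=np.array([0,0,-1.]);z=np.array([np.cos(down_yaw_z),np.sin(down_yaw_z),0]);x=np.cross(y,z)
    Rt=Ro.from_matrix(np.c_[x,y,z])
    return np.round(R.inv().apply(np.asarray(pos)-s["tcp_pos"])*100,2),np.round((R.inv()*Rt).as_rotvec(),3)
E
python3 - <<'E'
from h import *
from station import manip
s=manip.sense();print(Ro.from_quat(s["tool_rot"]).as_matrix().round(3))
T=np.load("pics/top0.npz")
for n,u,v,z in(("cup",124,237,.12),("pump",133,175,.13),("clear",376,177,.11),("sd",390,248,.02)):print(n,onplane(T,u,v,z).round(3))
# jaw dir perpendicular to wing(-0.753): 0.818 or 0.818-pi
for a in(.818,.818-np.pi):print(togo(s,[.607,-.002,.26],a))
E
```

```text
[[ 0.958 -0.001  0.287]
 [-0.287 -0.001  0.958]
 [-0.    -1.    -0.002]]
cup [0.446 0.397 0.12 ]
pump [0.626 0.371 0.13 ]
clear [ 0.61  -0.346  0.11 ]
sd [ 0.396 -0.407  0.02 ]
(array([ 58.22,  -3.7 , -45.24]), array([0.002, 0.462, 0.   ]))
(array([ 58.22,  -3.7 , -45.24]), array([ 0.00e+00, -2.68e+00, -2.00e-03]))
```

```bash
python3 -m handwheel '[0,-4,0,0,0,0,8.5, 0,-8,0,0,0,0,8.5, 0,-12,0,0,0,0,8.5, 0,-16,0,0,0,0,8.5, 0,-20,0,0,0,0,8.5, 3,-20,-2,0,0,0,8.5, 6,-20,-4.5,0,0,0,8.5, 9,-20,-7,0,0.1,0,8.5, 12,-20,-9,0,0.2,0,8.5, 15,-20,-11,0,0.3,0,8.5]' 20
python3 -m handwheel '[3,0,-2.5,0,0.1,0,8.5, 6,0,-5,0,0.16,0,8.5, 9,0,-7.5,0,0.16,0,8.5, 12,0,-10,0,0.16,0,8.5, 15,0,-12.5,0,0.16,0,8.5, 18,0,-15,0,0.16,0,8.5, 21,0,-17.5,0,0.16,0,8.5, 24,0,-20,0,0.16,0,8.5, 27,0,-22.5,0,0.16,0,8.5, 29,0,-24,0,0.16,0,8.5]'
python3 - <<'E'
from h import *
from station import manip
print(togo(manip.sense(),[.607,-.002,.3],.818))
E
```

```text
t: 0.98
tcp_pos: [0.2916, 0.4487, 0.4231]
tool_rot: [0.676, -0.207, 0.207, -0.676]
force: [1.5, -1.2, -0.8]
finger_gap: 0.991
t: 1.82
tcp_pos: [0.3986, 0.0865, 0.4231]
tool_rot: [0.658, -0.26, 0.26, -0.657]
force: [-1.5, 0.7, -0.2]
finger_gap: 0.994
(array([21.24, 12.32,  7.81]), array([ 0.001, -0.   ,  0.001]))
```

```bash
python3 -m handwheel '[4,1,1.5,0,0,0,8.5, 8,2,3,0,0,0,8.5, 12,4,4.5,0,0,0,8.5, 16,6,6,0,0,0,8.5, 19,8,7,0,0,0,8.5, 21.2,10,7.8,0,0,0,8.5, 21.2,10,7.8,0,0,0,8.5]'
python3 - <<'E'
from h import *
from station import manip
for n in("wrist","top"):
    d=manip.snapshot(n);np.savez(f"pics/{n}1.npz",**d);cv2.imwrite(f"pics/{n}1.png",d["frame"][:,:,::-1])
d=np.load("pics/wrist1.npz");print(proj(d,[.6075,-.001,.171]))
print(togo(manip.sense(),[.607,-.002,.3],.818))
E
```

```text
t: 2.4
tcp_pos: [0.609, -0.001, 0.3141]
tool_rot: [0.659, -0.264, 0.257, -0.656]
force: [-0.6, -0.0, -1.1]
finger_gap: 0.994
[252.62144202 174.5838105 ]
(array([ 0.31,  1.99, -0.19]), array([ 0.004,  0.001, -0.006]))
```

View pics/wrist1.png

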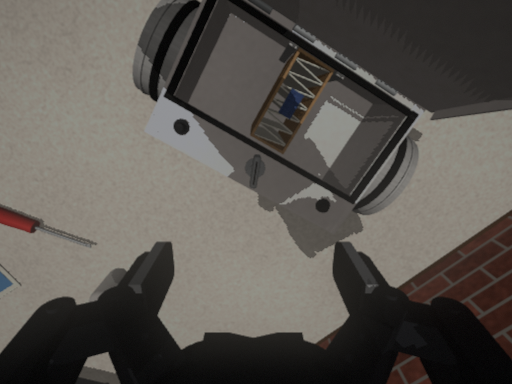

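The wing is at about (256,170), standing almost upright in the wrist image, so the jaws will close across it. Pins are at (181,127) and (322,205). I'll refine this.

```bash
python3 - <<'E'
from h import *
d=np.load("pics/wrist1.npz");S=np.load("pics/side0.npz");T=np.load("pics/top0.npz")
c=cv2.resize(np.ascontiguousarray(d["frame"][140:220,160:340,::-1]),(720,320),interpolation=cv2.INTER_CUBIC);c=cv2.convertScaleAbs(c,alpha=1.6)
cv2.imwrite("pics/wz1.png",c)
a=dark(d,181,127,11);b=dark(d,322,205,9);print(a,b)
p=tri((d,*a),(S,298.92,161.68),(T,250.2,147.2));q=tri((d,*b),(S,243.4,183.7),(T,270.9,209.1));print("a",p,"b",q)
for n,uv in(("a",a),("b",b)):print(n,onplane(d,*uv,.155))
E
```

```text
(np.float64(181.16305133767173), np.float64(126.41018489825431)) (np.float64(322.426639448839), np.float64(205.20872671599898))
a (array([ 0.62433318, -0.00565453,  0.23434467]), [np.float64(97.6), np.float64(63.2), np.float64(61.2)]) b (array([ 0.56178182, -0.00897554,  0.19706287]), [np.float64(112.5), np.float64(66.4), np.float64(51.0)])
a [ 0.51815208 -0.02373993  0.155     ]
b [0.69442172 0.03061685 0.155     ]
```

View pics/wz1.png

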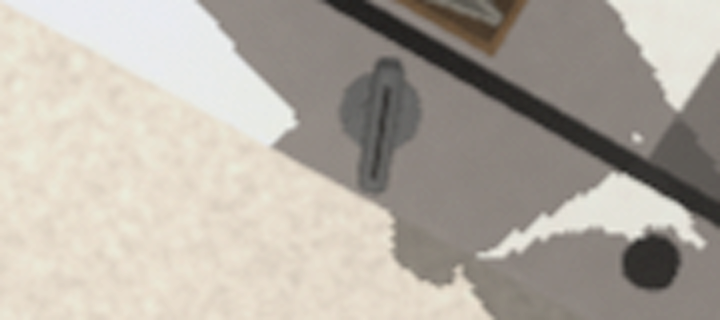

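```bash
python3 - <<'E'
from h import *
from station import manip
d=np.load("pics/wrist1.npz");S=np.load("pics/side0.npz");T=np.load("pics/top0.npz")
q=tri((d,322.4,205.2),(S,298.92,161.68),(T,250.2,147.2));p=tri((d,181.2,126.4),(S,243.4,183.7),(T,270.9,209.1));print(p,q)
v=q[0]-p[0];print("yaw",np.arctan2(v[1],v[0]),"mid",(p[0]+q[0])/2)
e1=onplane(d,257,155.75,.171);e2=onplane(d,253.25,186.75,.171);w=e2-e1
print(e1,e2,(e1+e2)/2,np.linalg.norm(w),np.arctan2(w[1],w[0]))
print("tri wing",tri((d,255.1,171.2),(S,190+311*140/525,75+352*160/600),(T,165+416*130/560,115+267*140/600)))
s=manip.sense();m=(e1+e2)/2
for z in (.22,.176):print(togo(s,[m[0],m[1],z],.79))
E
```

```text
(array([ 0.51726569, -0.02694997,  0.14811009]), [np.float64(1.4), np.float64(0.4), np.float64(1.7)]) (array([0.69817279, 0.02862153, 0.14869584]), [np.float64(1.6), np.float64(1.0), np.float64(1.5)])
yaw 0.2980331489468284 mid [0.60771924 0.00083578 0.14840296]
[0.59555927 0.01656831 0.171     ] [ 0.61808784 -0.00997862  0.171     ] [0.60682355 0.00329484 0.171     ] 0.03481775585485001 -0.8670968674836984
tri wing (array([ 0.60840138, -0.00075532,  0.16268034]), [np.float64(2.8), np.float64(1.8), np.float64(3.2)])
(array([-0.01,  9.99,  0.21]), array([ 0.004,  0.029, -0.006]))
(array([1.000e-02, 1.439e+01, 2.300e-01]), array([ 0.004,  0.029, -0.006]))
```

```bash
python3 - <<'E'
from h import *
from station import manip
s=manip.sense()
print(togo(s,[.607,.001,.174],.71))
E
python3 -m handwheel '[0,3,0,0,0.1,0,8.5, 0,6,0,0,0.107,0,8.5, 0,9,0,0,0.107,0,6, 0,11,0,0,0.107,0,5, 0,12.5,0,0,0.107,0,4, 0,13.5,0,0,0.107,0,4, 0,13.9,0,0,0.107,0,4, 0,13.9,0,0,0.107,0,4]' 20
python3 - <<'E'
from h import *
from station import manip
d=manip.snapshot("wrist");np.savez("pics/wrist2.npz",**d);cv2.imwrite("pics/wrist2.png",d["frame"][:,:,::-1])
print(togo(manip.sense(),[.607,.001,.174],.71))
E
```

```text
(array([ 0.18, 14.59,  0.08]), array([ 0.004,  0.109, -0.006]))
t: 3.17
tcp_pos: [0.6064, 0.0024, 0.1851]
tool_rot: [-0.643, 0.294, -0.294, 0.643]
force: [0.8, -0.3, -0.6]
finger_gap: 0.466
(array([ 0.08,  1.17, -0.08]), array([-0.001,  0.003,  0.002]))
```

View pics/wrist2.png

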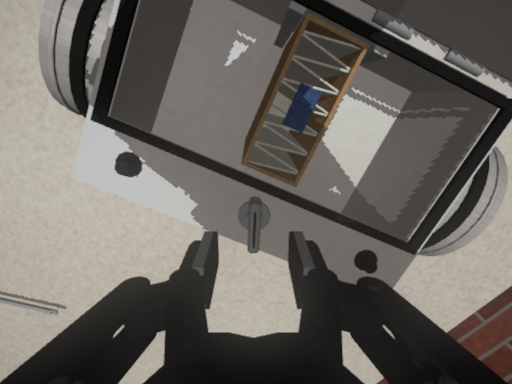

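The wing (254,198)-(254,250) stands centred and parallel between the fingers. I'll check where it sits relative to the TCP.

```bash
python3 - <<'E'
from h import *
from station import manip
d=np.load("pics/wrist2.npz");s=manip.sense()
a=onplane(d,255.5,199,.171);b=onplane(d,253.5,251,.171);print(a,b,(a+b)/2,np.linalg.norm(a-b),np.arctan2(*(b-a)[1::-1]))
print(togo(s,[*((a+b)/2)[:2],.174],.71), s["tcp_pos"])
E
```

```text
[0.59401466 0.01909191 0.171     ] [ 0.61740299 -0.0097451   0.171     ] [0.60570882 0.00467341 0.171     ] 0.037129333227769665 -0.8893523435095626
(array([-0.28,  1.17,  0.07]), array([-0.001,  0.003,  0.002])) [0.60700312 0.00213784 0.18566823]
```

```bash
python3 -m handwheel '[0,0.6,0,0,0,0,3.5, -0.1,1.2,0,0,0,0,3, -0.1,1.2,0,0,0,0,2, -0.1,1.2,0,0,0,0,1, -0.1,1.2,0,0,0,0,0.5, -0.1,1.2,0,0,0,0,0.4, -0.1,1.2,0,0,0,0,0.4, -0.1,1.2,0,0,0,0,0.4]' 25
```

```text
t: 3.88
tcp_pos: [0.6062, 0.0026, 0.1724]
tool_rot: [-0.643, 0.294, -0.294, 0.643]
force: [-0.4, -0.3, -0.5]
finger_gap: 0.05
```

```bash
python3 - <<'E'
from h import *
from station import manip
d=manip.snapshot("wrist");np.savez("pics/wrist3.npz",**d);cv2.imwrite("pics/wrist3.png",d["frame"][:,:,::-1])
d=manip.snapshot("side");cv2.imwrite("pics/side3.png",cv2.resize(d["frame"][75:235,190:330,::-1],(525,600),interpolation=cv2.INTER_CUBIC))
E
```

```text
(no output)
```

View pics/wrist3.png

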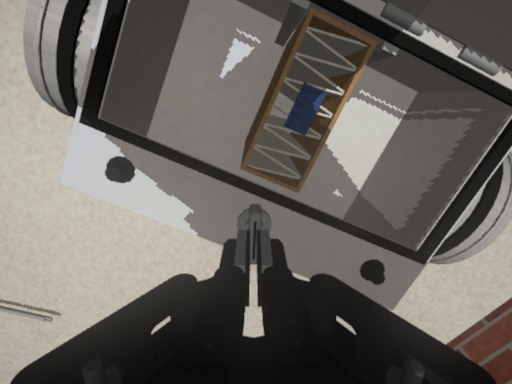

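View pics/side3.png

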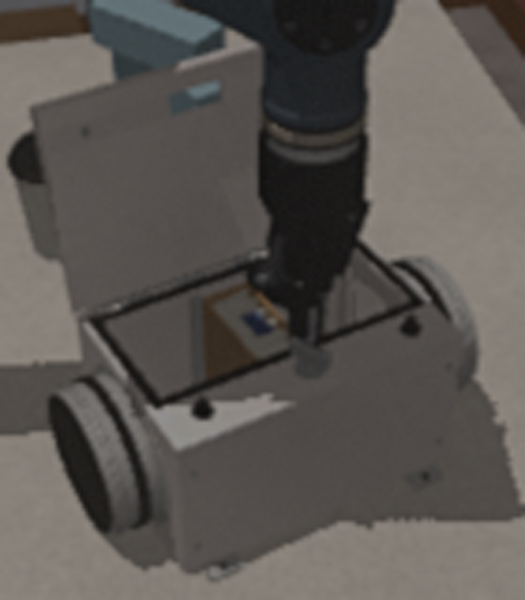

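In the wrist view the fingertips at (250,245) straddle the wing at (254,225). The gap reads only 0.05, so I'll squeeze further to see whether it is really gripped.

```bash
python3 -m handwheel '[0,0,0,0,0,0,0, 0,0,0,0,0,0,0, 0,0,0,0,0,0,0]' 40
```

```text
t: 4.23
tcp_pos: [0.606, 0.0027, 0.1722]
tool_rot: [0.643, -0.294, 0.294, -0.643]
force: [0.2, -0.2, 0.0]
finger_gap: 0.001
```

```bash
python3 - <<'E'
from h import *
from station import manip
d=manip.snapshot("wrist");np.savez("pics/wrist4.npz",**d)
s=manip.sense();R=Ro.from_quat(s["tool_rot"]).as_matrix();p=s["tcp_pos"];print(R.round(3))
print("tcp",proj(d,p),"tip",proj(d,p+.017*R[:,1]),"+x1cm",proj(d,p+.017*R[:,1]+.01*R[:,0]))
print("depth", d["depth"][225,240:270].round(3), d["depth"][245,240:270].round(3))
c=d["frame"][180:330,165:345,::-1];cv2.imwrite("pics/wz4.png",cv2.convertScaleAbs(cv2.resize(c,(720,600),interpolation=cv2.INTER_CUBIC),alpha=1.8))
S=manip.snapshot("side");np.savez("pics/side4.npz",**S);cv2.imwrite("pics/sz4.png",cv2.convertScaleAbs(cv2.resize(S["frame"][140:190,240:300,::-1],(720,600),interpolation=cv2.INTER_CUBIC),alpha=1.8))
print("side tcp",proj(S,p),"tip",proj(S,p+.017*R[:,1]))
E
```

```text
[[ 0.654  0.     0.756]
 [-0.756  0.     0.654]
 [ 0.    -1.     0.   ]]
tcp [252.94129    239.55249107] tip [252.92941919 226.83208172] +x1cm [252.91619804 240.32259069]
depth [0.193 0.192 0.193 0.192 0.193 0.186 0.186 0.185 0.17  0.167 0.169 0.169
 0.168 0.169 0.167 0.    0.168 0.168 0.167 0.17  0.17  0.187 0.187 0.192
 0.191 0.192 0.192 0.193 0.192 0.192] [0.139 0.138 0.138 0.137 0.138 0.138 0.137 0.137 0.139 0.138 0.138 0.138
 0.139 0.138 0.138 0.138 0.137 0.138 0.14  0.138 0.139 0.139 0.139 0.138
 0.138 0.139 0.146 0.146 0.145 0.146]
side tcp [271.39129771 166.02375959] tip [271.2534193  170.43884373]
```

View pics/wz4.png

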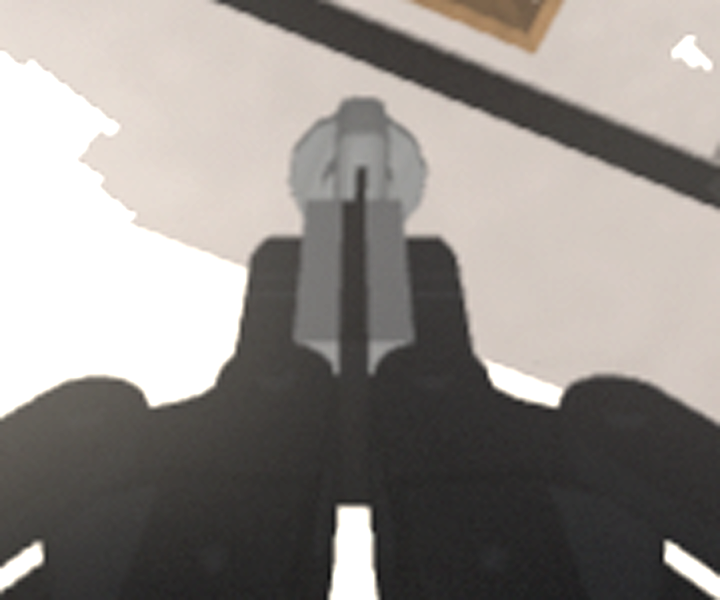

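View pics/sz4.png

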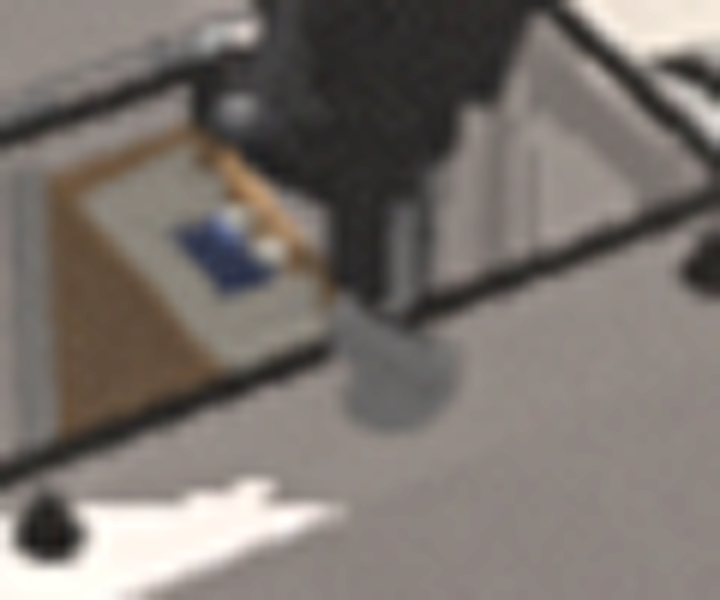

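```bash
python3 - <<'E'
from h import *
from station import manip
d=np.load("pics/wrist4.npz");s=manip.sense();R=Ro.from_quat(s["tool_rot"]).as_matrix()
for u in (246,260,253):
  for v in range(208,276,4):
    D=float(d["depth"][v,u]);c,r=ray(d,u,v);p=c+r*D;print(u,v,round(D,3),p.round(4),"tool",((p-s["tcp_pos"])@R*1000).round(1))
E
```

```text
246 208 0.193 [0.5967 0.0061 0.144 ] tool [-8.7 28.3 -4.7]
246 212 0.189 [0.5975 0.0054 0.1484] tool [-7.7 23.8 -4.7]
246 216 0.189 [0.5992 0.0035 0.1492] tool [-5.1 23.  -4.7]
246 220 0.191 [0.6014 0.0008 0.1482] tool [-1.7 24.  -4.7]
246 224 0.187 [6.019e-01 4.000e-04 1.530e-01] tool [-1.  19.2 -4.6]
246 228 0.187 [ 0.6037 -0.0016  0.1535] tool [ 1.7 18.7 -4.6]
246 232 0.152 [0.5952 0.0095 0.1861] tool [-12.3 -13.9  -3.8]
246 236 0.147 [0.5952 0.0096 0.1907] tool [-12.3 -18.4  -3.6]
246 240 0.143 [0.5953 0.0096 0.1948] tool [-12.3 -22.6  -3.6]
246 244 0.139 [0.5951 0.01   0.1996] tool [-12.7 -27.4  -3.4]
246 248 0.136 [0.5953 0.0099 0.203 ] tool [-12.5 -30.8  -3.4]
246 252 0.131 [0.5952 0.0102 0.2072] tool [-12.9 -35.   -3.3]
246 256 0.128 [0.5951 0.0104 0.2109] tool [-13.  -38.7  -3.2]
246 260 0.126 [0.5955 0.0101 0.2133] tool [-12.5 -41.1  -3.1]
246 264 0.123 [0.5957 0.01   0.2162] tool [-12.3 -44.   -3.1]
246 268 0.122 [0.5965 0.009  0.2172] tool [-11. -45.  -3.]
246 272 0.117 [0.5954 0.0105 0.2229] tool [-12.9 -50.7  -2.9]
260 208 0.175 [0.5992 0.0173 0.1603] tool [-15.5  12.  
[... 1338 characters left out ...]
ol [-6.6  2.1  0. ]
253 232 0.15 [0.5975 0.0126 0.1876] tool [-13.1 -15.4   0. ]
253 236 0.146 [0.5975 0.0125 0.192 ] tool [-13.  -19.7   0. ]
253 240 0.143 [0.5978 0.0122 0.1955] tool [-12.7 -23.3   0. ]
253 244 0.139 [0.5979 0.0122 0.1993] tool [-12.5 -27.1   0. ]
253 248 0.137 [0.5983 0.0116 0.2019] tool [-11.8 -29.7   0. ]
253 252 0.133 [0.5983 0.0116 0.2056] tool [-11.9 -33.4   0. ]
253 256 0.129 [0.598  0.012  0.2098] tool [-12.3 -37.5   0. ]
253 260 0.126 [0.598  0.012  0.2132] tool [-12.4 -40.9   0. ]
253 264 0.123 [0.5979 0.0121 0.2164] tool [-12.5 -44.2   0. ]
253 268 0.122 [0.5985 0.0114 0.218 ] tool [-11.5 -45.7   0. ]
253 272 0.123 [0.6003 0.0093 0.217 ] tool [ -8.8 -44.8   0. ]
```

Depth shows the closed fingertips at z of about 0.185, roughly 13 mm behind the TCP rather than 17 mm ahead. The wing top is at 0.170, so I closed above it. I'll open slightly, go down in guarded steps and close again.

```bash
python3 -m handwheel '[0,0,0,0,0,0,3, 0,0,0,0,0,0,3, 0,0,0,0,0,0,3, 0,0.5,0,0,0,0,3, 0,1,0,0,0,0,3, 0,1.5,0,0,0,0,3, 0,1.5,0,0,0,0,3]' 25
python3 - <<'E'
from h import *
from station import manip
d=manip.snapshot("wrist");np.savez("pics/wrist5.npz",**d);cv2.imwrite("pics/wz5.png",cv2.convertScaleAbs(cv2.resize(d["frame"][180:330,165:345,::-1],(720,600)),alpha=1.8))
s=manip.sense();R=Ro.from_quat(s["tool_rot"]).as_matrix()
for v in range(216,260,3):
  print(v,[ (((c+r*float(d["depth"][v,u])))).round(3).tolist() for u in(232,238,253,268,274) for c,r in [ray(d,u,v)]])
E
```

```text
t: 4.92
tcp_pos: [0.605, 0.0028, 0.1556]
tool_rot: [0.643, -0.295, 0.293, -0.643]
force: [-0.0, 0.6, -0.0]
finger_gap: 0.349
216 [[0.588, 0.002, 0.144], [0.591, 0.004, 0.144], [0.595, 0.014, 0.155], [0.605, 0.017, 0.144], [0.608, 0.019, 0.144]]
219 [[0.59, 0.0, 0.144], [0.592, 0.003, 0.145], [0.595, 0.015, 0.16], [0.607, 0.015, 0.145], [0.61, 0.018, 0.144]]
222 [[0.591, -0.001, 0.143], [0.594, 0.001, 0.144], [0.595, 0.014, 0.163], [0.608, 0.014, 0.144], [0.611, 0.017, 0.145]]
225 [[0.592, -0.003, 0.143], [0.595, 0.0, 0.145], [0.595, 0.014, 0.167], [0.608, 0.013, 0.148], [0.612, 0.015, 0.144]]
228 [[0.594, -0.004, 0.144], [0.595, -0.0, 0.148], [0.596, 0.014, 0.169], [0.609, 0.012, 0.148], [0.614, 0.013, 0.144]]
231 [[0.595, -0.006, 0.144], [0.597, -0.002, 0.148], [0.596, 0.013, 0.171], [0.611, 0.01, 0.148], [0.615, 0.011, 0.144]]
234 [[0.596, -0.008, 0.144], [0.598, -0.003, 0.148], [0.597, 0.012, 0.171], [0.612, 0.009, 0.148], [0.616, 0.01, 0.145]]
237 [[0.598, -0.01, 0.144], [0.599, -0.005, 0.148], [0.599, 0.01, 0.17], [0.613, 0.008, 0.149], [0.618, 0.008, 0.144]]
240 [[0.599, -0.011, 0.145], [0.6, -0.006, 0.149], [0.6, 0.009, 0.17], [0.615, 0.006, 0.149], [0.62, 0.007, 0.144]]
243 [[0.6, -0.012, 0.145], [0.602, -0.009, 0.148], [0.601, 0.007, 0.17], [0.617, 0.004, 0.148], [0.621, 0.005, 0.144]]
246 [[0.602, -0.014, 0.144], [0.605, -0.012, 0.144], [0.602, 0.006, 0.17], [0.618, 0.002, 0.147], [0.623, 0.003, 0.143]]
249 [[0.603, -0.016, 0.144], [0.606, -0.014, 0.144], [0.604, 0.004, 0.17], [0.621, -0.001, 0.144], [0.624, 0.002, 0.144]]
252 [[0.605, -0.018, 0.144], [0.608, -0.016, 0.143], [0.605, 0.003, 0.17], [0.622, -0.002, 0.145], [0.625, 0.001, 0.145]]
255 [[0.606, -0.02, 0.144], [0.609, -0.017, 0.145], [0.606, 0.002, 0.17], [0.624, -0.004, 0.144], [0.627, -0.001, 0.145]]
258 [[0.607, -0.021, 0.145], [0.61, -0.018, 0.146], [0.607, 0.0, 0.17], [0.626, -0.006, 0.144], [0.629, -0.003, 0.144]]
```

View pics/wz5.png

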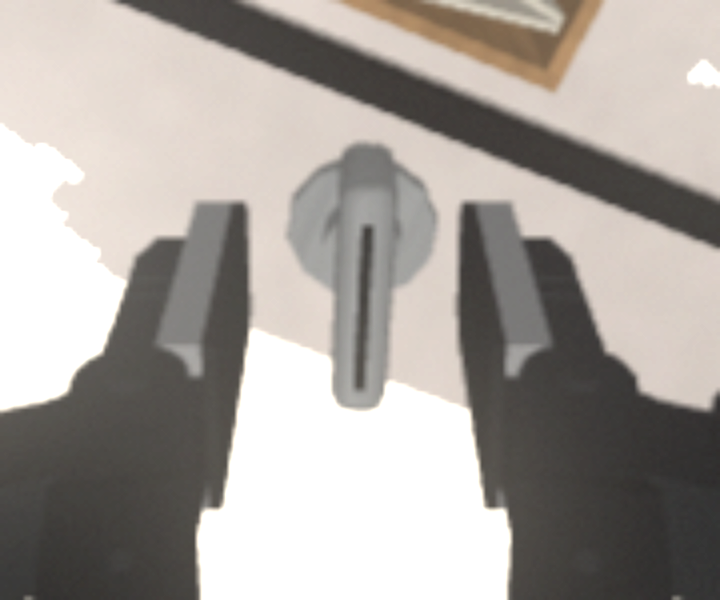

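```bash
python3 - <<'E'
from h import *
from station import manip
d=np.load("pics/wrist5.npz");s=manip.sense();R=Ro.from_quat(s["tool_rot"]).as_matrix()
for u,v in((218,233),(218,238),(223,233),(284,233),(288,238),(280,233),(253,226),(254,279),(254,281)):
  c,r=ray(d,u,v);p=c+r*float(d["depth"][v,u]);print(u,v,p.round(4),((p-s["tcp_pos"])@R*1000).round(1))
E
```

```text
218 233 [0.5827 0.     0.1711] [-12.7 -15.  -18.9]
218 238 [5.832e-01 5.000e-04 1.768e-01] [-12.8 -20.6 -18.2]
223 233 [0.5848 0.0017 0.171 ] [-12.7 -14.9 -16.2]
284 233 [0.6096 0.023  0.1706] [-12.5 -14.5  16.5]
288 238 [0.6105 0.0241 0.1766] [-12.8 -20.5  17.9]
280 233 [0.6086 0.0211 0.1691] [-11.7 -13.   14.5]
253 226 [0.5952 0.0142 0.1679] [-15.3 -11.7  -0.2]
254 279 [ 0.617  -0.01    0.1698] [ 17.3 -13.7   0.4]
254 281 [ 0.6178 -0.011   0.1698] [ 18.6 -13.8   0.5]
```

```bash
python3 -m handwheel '[0.1,0.6,0,0,0,0,3, 0.1,1.2,0,0,0,0,3, 0.1,1.2,0,0,0,0,2.5, 0.1,1.2,0,0,0,0,1.5, 0.1,1.2,0,0,0,0,0.5, 0.1,1.2,0,0,0,0,0.2, 0.1,1.2,0,0,0,0,0.2, 0.1,1.2,0,0,0,0,0.2]' 25
```

```text
t: 5.63
tcp_pos: [0.607, 0.0024, 0.145]
tool_rot: [-0.643, 0.294, -0.294, 0.643]
force: [1.5, 2.3, -3.2]
finger_gap: 0.101
```

```bash
python3 -m handwheel '[0,0,0,0,-0.1,0,0.2, 0,0,0,0,-0.2,0,0.2, 0,0,0,0,-0.3,0,0.2, 0,0,0,0,-0.4,0,0.2]' 40
```

```text
t: 5.97
tcp_pos: [0.6065, 0.0017, 0.1451]
tool_rot: [0.689, -0.159, 0.159, -0.689]
force: [1.7, 0.6, -3.3]
finger_gap: 0.086
```

```bash
python3 -m handwheel '[0,0,0,0,-0.1,0,0.2, 0,0,0,0,-0.2,0,0.2, 0,0,0,0,-0.3,0,0.2, 0,0,0,0,-0.4,0,0.2, 0,0,0,0,-0.5,0,0.2, 0,0,0,0,-0.6,0,0.2, 0,0,0,0,-0.7,0,0.2, 0,0,0,0,-0.755,0,0.2, 0,0,0,0,-0.755,0,0.2]'
python3 - <<'E'
from h import *
from station import manip
s=manip.sense();R=Ro.from_quat(s["tool_rot"]).as_matrix();print(np.arctan2(R[1,0],R[0,0]),s["ft_torque"])
d=manip.snapshot("wrist");cv2.imwrite("pics/wz6.png",d["frame"][:,:,::-1])
E
```

```text
t: 6.72
tcp_pos: [0.6064, 0.0001, 0.1451]
tool_rot: [0.7, 0.105, -0.106, -0.698]
force: [0.8, -4.8, -3.6]
finger_gap: 0.088
0.29874439733820857 [-0.71813651 -0.06548451  0.00972213]
```

View pics/wz6.png

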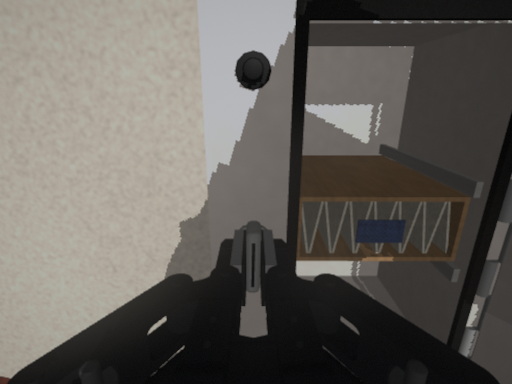

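The wing at (253,255) now runs parallel to the rim edges and to the line of the pins. I'll release, lift and verify.

```bash
python3 -m handwheel '[0,0,0,0,0,0,2, 0,0,0,0,0,0,3, 0,0,0,0,0,0,3.5, 0,-1,0,0,0,0,3.5, 0,-4,0,0,0,0,3.5, 0,-8,0,0,0,0,3, 0,-12,0,0,0,0,2, 0,-16,0,0,0,0,1, 0,-16,0,0,0,0,0, 0,-16,0,0,0,0,0]' 25
python3 - <<'E'
from h import *
from station import manip
d=manip.snapshot("wrist");np.savez("pics/wrist7.npz",**d);cv2.imwrite("pics/w7.png",d["frame"][:,:,::-1])
s=manip.sense();print(s["q"].round(2))
E
```

```text
t: 7.6
tcp_pos: [0.6084, 0.0021, 0.3099]
tool_rot: [0.7, 0.108, -0.102, -0.698]
force: [-0.3, -0.0, -0.4]
finger_gap: -0.002
[-0.18  0.42  1.38  0.    1.34 -2.05]
```

View pics/w7.png

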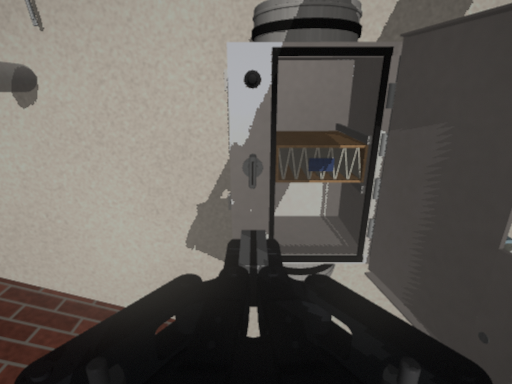

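The wing at (252,155)-(252,188) is parallel to the rim, so it is lined up. The tool axes now match the box (x along the hinge, z = box +y), and the next move takes the closed fingers over and behind the panel.

```bash
python3 -m handwheel '[0,-3.5,0,0,0,0,0, 0,-7.5,0,0,0,0,0, -1,-8,3,0,0,0,0, -2,-8,7,0,0,0,0, -3,-8,11,0,0,0,0, -4,-8,15,0,0,0,0, -5,-8,19,0,0,0,0, -5,-8,23,0,0,0,0, -5,-8,23,0,0,0,0]'
python3 - <<'E'
from h import *
from station import manip
d=manip.snapshot("side");np.savez("pics/side8.npz",**d);cv2.imwrite("pics/side8.png",d["frame"][:,:,::-1])
d=manip.snapshot("wrist");np.savez("pics/wrist8.npz",**d);cv2.imwrite("pics/w8.png",d["frame"][:,:,::-1])
E
```

```text
t: 8.4
tcp_pos: [0.487, 0.213, 0.3839]
tool_rot: [-0.697, -0.106, 0.109, 0.7]
force: [-0.5, -0.4, 0.4]
finger_gap: -0.001
```

View pics/side8.png

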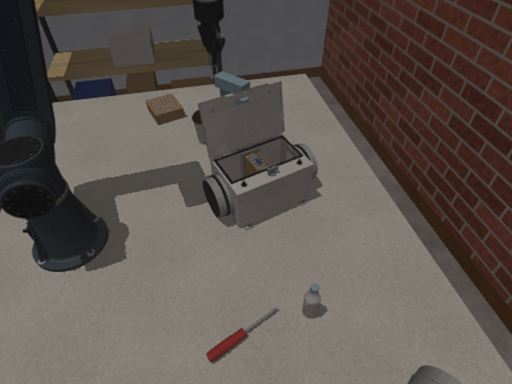

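View pics/w8.png

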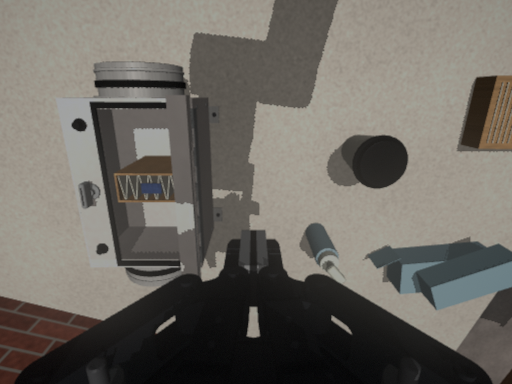

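```bash
python3 - <<'E'
from h import *
d=np.load("pics/wrist8.npz");c=d["frame"][90:290,50:290,::-1];cv2.imwrite("pics/wz8.png",cv2.convertScaleAbs(cv2.resize(c,(720,600),interpolation=cv2.INTER_CUBIC),alpha=1.5))
for u,v in((180,110),(180,250),(172,105),(190,105),(172,180),(190,180),(253,240)):
  c,r=ray(d,u,v);p=c+r*float(d["depth"][v,u]);e=p-[.607,.001,0];print(u,v,p.round(4),"box",(e[0]*.956+e[1]*.294).round(3),(-e[0]*.294+e[1]*.956-.148).round(3))
E
```

```text
180 110 [0.4363 0.1393 0.3215] box -0.123 0.034
180 250 [0.5478 0.1654 0.325 ] box -0.008 0.027
172 105 [0.4343 0.1335 0.3235] box -0.126 0.029
190 105 [0.4476 0.1111 0.145 ] box -0.12 0.004
172 180 [0.5649 0.1063 0.1238] box -0.009 -0.035
190 180 [0.4859 0.1588 0.3222] box -0.069 0.038
253 240 [0.4774 0.208  0.4064] box -0.063 0.088
```

View pics/wz8.png

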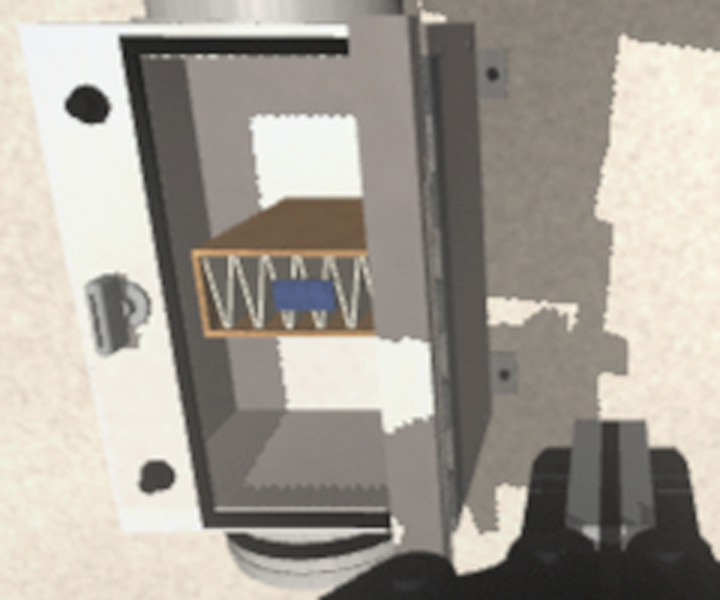

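The wing is parallel to the rim and to the pin line. The panel's free edge is at hinge-frame y of +0.03 and z of 0.323, and the fingers are behind it at +0.088. Lower and start pushing.

```bash
python3 -m handwheel '[0,4,0,0,0,0,0, 0,8,0,0,0,0,0, 0,11,0,0,0,0,0, 0,11,-1.5,0,0,0,0, 0,11,-3,0,0,0,0, 0,11,-4,0,0,0,0, 0,11,-5,0,0,0,0, 0,11,-6,0,0,0,0, 0,11,-7,0,0,0,0, 0,11,-7,0,0,0,0]'
python3 - <<'E'
from h import *
from station import manip
d=manip.snapshot("side");np.savez("pics/side9.npz",**d);cv2.imwrite("pics/side9.png",d["frame"][:,:,::-1])
d=manip.snapshot("wrist");cv2.imwrite("pics/w9.png",d["frame"][:,:,::-1])
E
```

```text
t: 9.33
tcp_pos: [0.5132, 0.1381, 0.2755]
tool_rot: [0.7, 0.104, -0.104, -0.699]
force: [-0.3, 0.7, -0.3]
finger_gap: -0.002
```

View pics/side9.png

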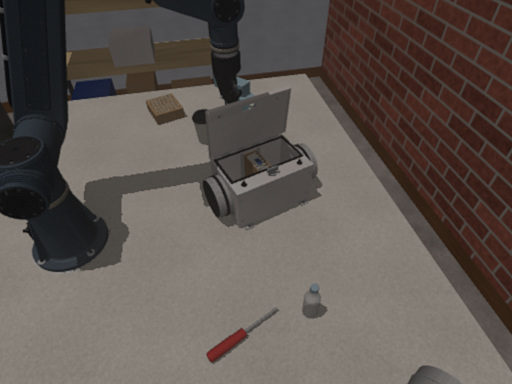

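View pics/w9.png

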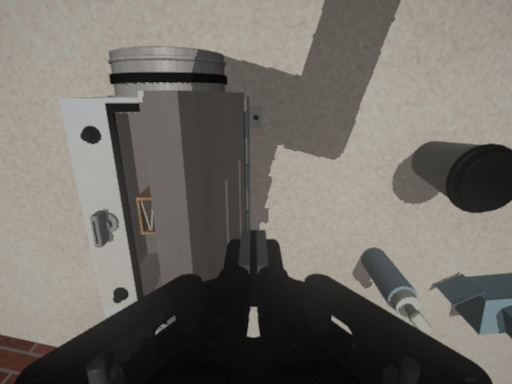

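The panel has swung to about upright, with the fingers behind it near (253,240). I'll keep following the arc.

```bash
python3 -m handwheel '[0,0.2,-1.5,0,0,0,0, 0,0.4,-3,0,0,0,0, 0,0.7,-4.5,0,0,0,0, 0,0.9,-6,0,0,0,0, 0,1.5,-7.5,0,0,0,0, 0,2.2,-9,0,0,0,0, 0,3.2,-10.3,0,0,0,0, 0,4.2,-11.3,0,0,0,0, 0,5.2,-12.2,0,0,0,0, 0,6,-12.9,0,0,0,0]'
python3 - <<'E'
from h import *
from station import manip
d=manip.snapshot("side");cv2.imwrite("pics/side10.png",d["frame"][:,:,::-1])
d=manip.snapshot("wrist");np.savez("pics/wrist10.npz",**d);cv2.imwrite("pics/w10.png",d["frame"][:,:,::-1])
E
```

```text
t: 10.27
tcp_pos: [0.5497, 0.0163, 0.2139]
tool_rot: [-0.699, -0.104, 0.105, 0.699]
force: [-0.6, 2.4, 1.1]
finger_gap: 0.003
```

View pics/side10.png

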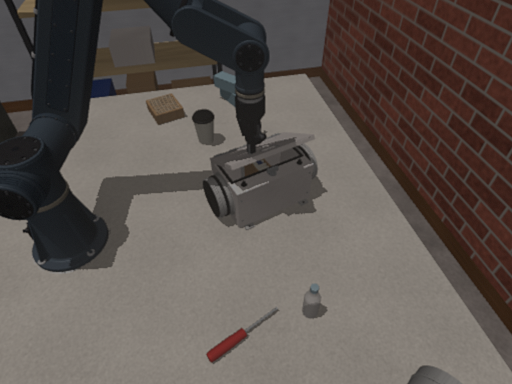

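View pics/w10.png

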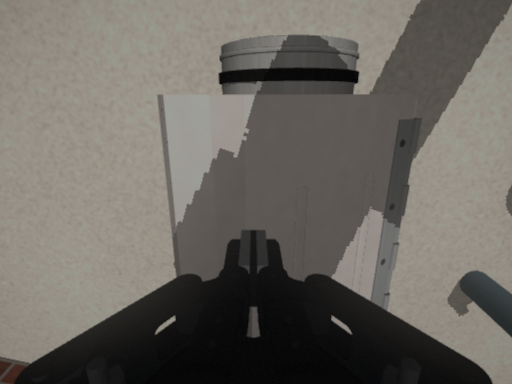

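The panel is at about 0.6 rad, with the fingers on its outer face at (253,240), 50 mm from the slot towards the robot. Go on down.

```bash
python3 -m handwheel '[0,1,-0.6,0,0,0,0, 0,2,-1.1,0,0,0,0, 0,3,-1.5,0,0,0,0, 0,4,-1.8,0,0,0,0, 0,4.6,-2,0,0,0,0, 0,5.2,-2.1,0,0,0,0, 0,5.2,-2.1,0,0,0,0]'
python3 - <<'E'
from h import *
from station import manip
d=manip.snapshot("side");cv2.imwrite("pics/sz11.png",cv2.convertScaleAbs(cv2.resize(d["frame"][120:220,200:325,::-1],(750,600),interpolation=cv2.INTER_CUBIC),alpha=1.5))
E
```

```text
t: 10.95
tcp_pos: [0.5551, -0.0033, 0.1616]
tool_rot: [-0.699, -0.104, 0.106, 0.7]
force: [-0.9, -0.2, -0.0]
finger_gap: 0.002
```

View pics/sz11.png

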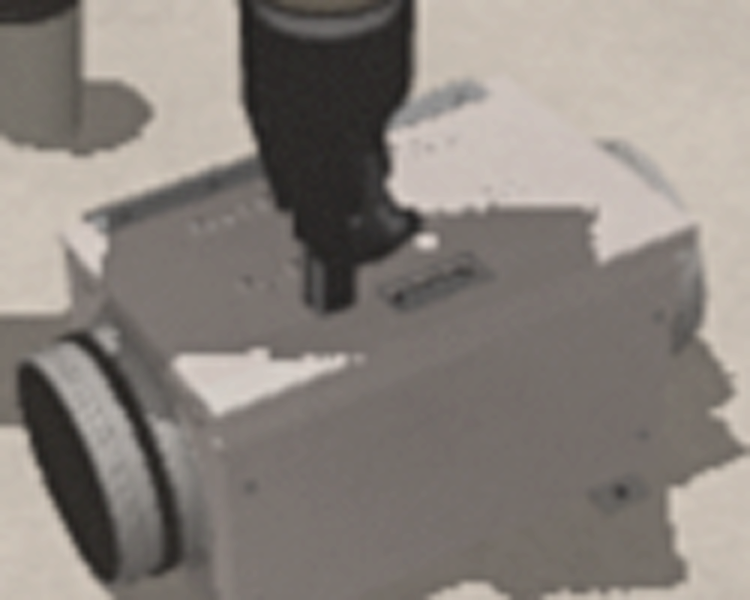

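The wing sits in the slot at about (440,280) in the crop. Now press down gently.

```bash
python3 -m handwheel '[0,0.5,0,0,0,0,0, 0,1,0,0,0,0,0, 0,1.4,0,0,0,0,0, 0,1.7,0,0,0,0,0, 0,1.7,0,0,0,0,0]'
```

```text
t: 11.42
tcp_pos: [0.5567, -0.0036, 0.1466]
tool_rot: [0.7, 0.105, -0.104, -0.699]
force: [0.1, -1.5, 3.0]
finger_gap: 0.0
```

```bash
python3 -m handwheel '[0,0.2,0,0,0,0,0, 0,0.4,0,0,0,0,0, 0,0.4,0,0,0,0,0]'
```

```text
t: 11.67
tcp_pos: [0.5568, -0.0036, 0.1448]
tool_rot: [0.7, 0.106, -0.104, -0.699]
force: [-4.8, -0.6, 16.6]
finger_gap: 0.004
```

```bash
python3 -m handwheel '[0,0.15,0,0,0,0,0, 0,0.15,0,0,0,0,0, 0,0.15,0,0,0,0,0]'; python3 -m handwheel '[0,0.15,0,0,0,0,0, 0,0.15,0,0,0,0,0, 0,0.15,0,0,0,0,0]'
python3 - <<'E'
from h import *
from station import manip
print(manip.sense()["force"])
for n,sl in(("side",(slice(120,220),slice(200,325))),("top",(slice(115,255),slice(165,295)))):
    d=manip.snapshot(n);np.savez(f"pics/{n}12.npz",**d);c=d["frame"][sl][:,:,::-1];f=600/c.shape[0];cv2.imwrite(f"pics/{n}z12.png",cv2.convertScaleAbs(cv2.resize(c,None,fx=f,fy=f,interpolation=cv2.INTER_CUBIC),alpha=1.5))
E
```

```text
t: 11.92
tcp_pos: [0.5569, -0.0037, 0.1447]
tool_rot: [0.7, 0.106, -0.104, -0.698]
force: [-4.1, -1.1, 24.5]
finger_gap: 0.0
t: 12.17
tcp_pos: [0.5569, -0.0037, 0.1446]
tool_rot: [0.7, 0.106, -0.104, -0.698]
force: [-8.0, -0.1, 32.9]
finger_gap: 0.002
[-8.03736256 -0.12290762 32.93416969]
```

View pics/sidez12.png

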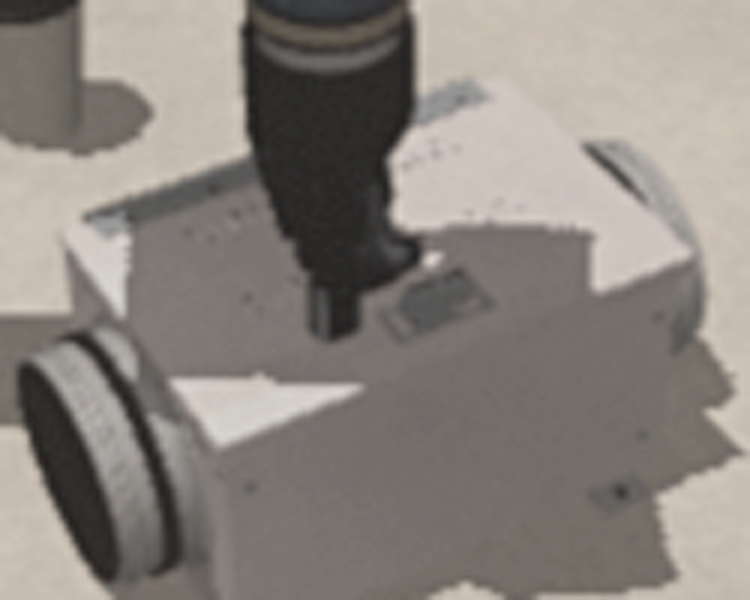

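View pics/topz12.png

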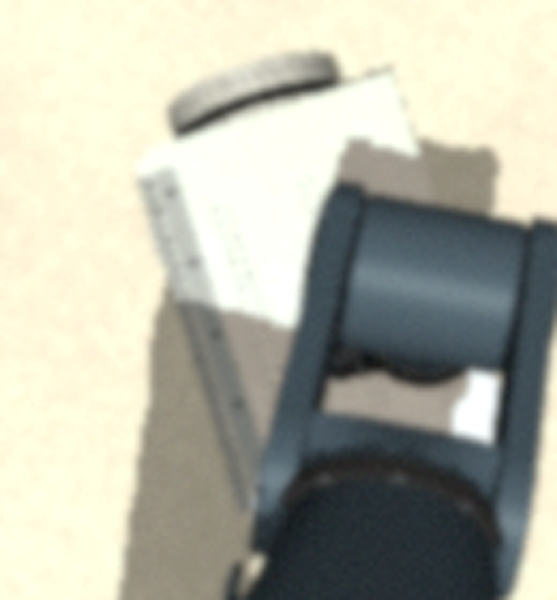

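The wing stands through the slot. A further 1.5 mm of command moved the TCP 0.1 mm and added 8 N, so the stop is hard. I'll check the panel angle by depth.

```bash
python3 - <<'E'
from h import *
d=np.load("pics/side12.npz");D=d["depth"]
P=[]
for v in range(125,205):
  for u in range(203,320):
    if D[v,u]>0:
      c,r=ray(d,u,v);p=c+r*float(D[v,u]);e=p-[.607,.001,0];x=e[0]*.956+e[1]*.294;y=-e[0]*.294+e[1]*.956-.148
      if .135<p[2]<.17 and -.17<y<-.01 and abs(x)<.125 and not(x>-.1 and x<.03 and y>-.17 and y<-.10): P.append((x,y,p[2]))
P=np.array(P);print(len(P))
A=np.c_[P[:,:2],np.ones(len(P))];k=np.ones(len(P),bool)
for _ in range(5):
  s=np.linalg.lstsq(A[k],P[k,2],rcond=None)[0];r=P[:,2]-A@s;k=abs(r)<.004
print(s,k.sum(),r[k].std(),"z at free edge",s[2]-.178*s[1],"hinge",s[2])
m=(P[:,1]<-.14);print("edge med z",np.median(P[m,2]));m=(P[:,1]>-.06);print("hinge med z",np.median(P[m,2]))
E
```

```text
1722
[0.00071436 0.00290799 0.15464429] 1719 0.0013071489212504875 z at free edge 0.1541266726526913 hinge 0.15464429449448105
edge med z 0.1542367555738633
hinge med z 0.1544850147568611
```

The panel slope is 0.003 rad, so it is flat on the frame. I'll ease the push from 33 N to about 22 N for margin and confirm.

```bash
python3 -m handwheel '[0,-0.1,0,0,0,0,0, 0,-0.18,0,0,0,0,0, 0,-0.18,0,0,0,0,0, 0,-0.18,0,0,0,0,0, 0,-0.18,0,0,0,0,0, 0,-0.18,0,0,0,0,0]'
python3 - <<'E'
from h import *
from station import manip
d=manip.snapshot("side");np.savez("pics/side13.npz",**d);D0=np.load("pics/side12.npz")["frame"].astype(int)
print("imgdiff panel",abs(d["frame"].astype(int)-D0)[150:200,220:320].mean(),manip.sense()["force"],manip.sense()["tcp_pos"])
E
```

```text
t: 12.77
tcp_pos: [0.5569, -0.0037, 0.1448]
tool_rot: [0.7, 0.106, -0.104, -0.699]
force: [-6.1, -1.1, 22.7]
finger_gap: 0.002
imgdiff panel 0.6214666666666666 [-4.74131681 -0.49510657 22.68286043] [ 0.55686378 -0.00366529  0.1447966 ]
```

Still firmly shut at 22.7 N, so I'm handing it in.

```bash
python3 - <<'E'
from station import manip
manip.sign_off()
E
```

```text
the job is handed in; nothing more can be done
```

The panel is shut against the frame with the wing stud through its slot. I handed the job in at about 12.8 s with the arm still pressing it down; the hand-in reports no verdict.

**What I did:** I gripped the wing and turned it about 1.16 rad counter-clockwise, until it lay parallel to the hinge. Then I pushed the panel over from behind with the closed fingers and pressed it home 50 mm to the robot's side of the slot.

**Last checks:**
- **Panel:** a plane fitted to the side camera's depth gave an opening of about 0.003 rad. That was with the arm pushing at 33 N.
- **Push:** I then eased it to 22.7 N. The TCP moved only about 0.2 mm and the picture did not change.
- **Wing:** it showed through the slot in the side view. I judged its line-up from pictures and from the tool angle, which was within about 0.001 rad of the box's direction; I did not measure it again after the panel closed.
- **Bystanders:** my moves stayed well clear of all four, but I did not measure their positions again at the end.

**What disagreed:** my first attempt to grip the wing closed on nothing. The fingertips measured about 13 mm behind the TCP, not 17 mm ahead as described. I saw this in the depth image, went about 27 mm lower and gripped the wing there.

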